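# Rotate the stock in a parts tray

### The arm

A 6-joint arm with a two-finger parallel gripper is mounted at the origin on a cart in front of the work surface, level with it; the furniture and walls round the work are solid. World frame = base frame: x ahead of the robot, y to its left, z up, the work surface at z = 0. Lengths are in m, angles in degrees, forces in N, time in s.
With the tool pointing down it reaches from about 0.3 to 0.75 m from the base axis. Payload 8.5 kg.
Tool frame: the origin (TCP) lies between the finger pads; the fingertips stand 19 mm ahead of it and the grasp point (between the pads) is the TCP; z points along the fingers, y is the line along which they close (so a half turn about z gives the same grasp; the last joint's range is limited). The gripper opens to 85 mm and grips with 20 to 120 N. Pads are 22 mm wide; open, the fingers measure 114 mm over their backs; the gripper's body (76 mm by 85 mm) begins 54 mm behind the grasp point. The pads swing forward as they close: fully open they stand 13 mm farther back than shut.
Start: joints at [57.049, 21.807, 74.336, -0, 83.858, -12.336], TCP at [0.194, 0.515, 0.25] pointing down, gripper open.
Joint ranges: [-178.18, 178.18], [-50.72, 133.34], [12.68, 142.11], [-81.47, 261.47], [9.98, 163.14], [-165.26, 165.26]. Speed limits (degrees/s): [136.94, 136.94, 180, 180, 180, 180].

### API

Orientations are given as a 3x3 rotation matrix whose columns are the frame's x, y, z axes.
In Python, from rig import env, optics gives the robot as it stands.
- The arm moves only by the tool arm_command, never from a script. Its argument "commands" is one flat list of numbers, 7 for each row, row after row: the closure, from -1 (fully open) to 1 (shut), so that 0 is half open, then the shift along the tool's x, y, z as a fraction of full scale, then the turn, a rotation vector about the tool's x, y, z as a fraction of full scale. A call has 1 to 12 rows; each row is the pose to reach, as a shift and turn from the pose commanded when the call began, along the tool's axes at that moment; what a row does not reach only later rows make up. Full scale, the value 1, is 500 mm for a shift and 120 degrees for a turn. A row lasts 1/12 s, in which the tool goes at most 41.7 mm and 7.16 degrees, less where a joint would pass 70% of its speed; a pose out of reach is approached as far as the arm can. A call with a number of a shift or a turn outside -1 to 1 is refused whole. A call with a gripper value outside its range is refused whole. The fingers move at their own pace and stop on an object; "newtons" is the grip in N (left out, the last holds). Time passes only in rows, so rows that repeat a pose let the fingers close. It gives the time, the measured TCP pose, the force, the opening and the grip force at its end, in the units of the state.
- env.observe(): the state, without advancing time (a new reading comes with each control period).
- optics.get_image(name): name is "scene" or "top"; returns a dict with "image" (400x640x3 uint8, red, green, blue), "intrinsics" (3x3 intrinsics, pixels), "origin" and "orientation" of the camera in the world. Camera axes: x right, y down, z forward; pixel columns grow to the right and rows downward; lengths in m; the calibration is good to about 2 mm. A picture is of the moment at which its call begins. There is no depth.
- env.close_job(): hands the job in; it is judged then, once.
The state is a dict: "time_s": time; "q": joint angles; "qvel": joint speeds; "joint_efforts": joint torques, N m; "position": TCP position; "tool_rot": TCP orientation; "ft_force": force on the tool from outside, world axes, zero at the start; "wrist_torque": the same for the moment, N m; "grip_width": finger opening in m; "gripper_force": force on a finger pad.
Only numpy, scipy, OpenCV 4.12 (cv2) and the standard library are available. Lean on these libraries where they do the work, as an engineer would, in place of code of your own. Each camera call takes 0.05 s, during which the arm holds its last target. There are 200 camera calls.

### The job

Restock the green-tagged parts tray, oldest first: pull the green-label carton already in it forward to within a finger's width (15 mm) of the front lip and let go, then take the new green-label carton from the bench and set it in the same tray right behind the old one, again within a finger's width. Both shall stand flat and straight along the middle of the tray, long sides along it. Leave the blue-label carton in the neighbouring tray where it is.

Things in the scene. Friction and masses are not known exactly. Their poses are not given: they have to be found in the camera images.
- green_tray: Low open dark grey metal tray fixed to the bench, green tag on its front lip (a like tray has a blue tag). 220 mm deep (x), 120 wide (y); walls 4 mm thick, floor 4 mm above the bench, inside 212 x 112. Side and back walls rise to 16 mm above the bench, front lip to 24. Origin: centre of its underside; x points from front lip (inside face at x = -106 mm, towards the robot) to back, y left, z up.
- old_carton: The old stock: white printed carton with green label, 55 mm (its x) x 75 (its y) x 40 high, about 0.3 kg, rigid and closed, standing in the rear half of the green-tagged tray, long side along the tray. Origin: centre of its underside, z up. Grip it across its 55 mm side. Either end may face forward.
- new_carton: The new stock: a carton just like the old one (55 mm in its x, 75 in its y, 40 high, green label) on the open bench outside the trays. Origin: centre of its underside, z up. An unwanted red-label carton, 60 x 85 x 50 high, stands about 14 cm behind it, farther from the robot. Either end may face forward.
- blue_carton: Bystander: white carton with a blue label, 62 x 62 x 34 mm high, loose in the neighbouring blue-tagged tray. Origin: centre of its underside. To be left where it stands.
Mind the look-alikes: they are no part of the job. Leave any turquoise or yellow look-alike of the old_carton alone.

How it is judged:
By the outcome, as a careful person would: the job done as asked, in the order asked, and still so for the second after the job is handed in, with the robot touching nothing.
It also fails if it takes over 53 s, if anything falls off the work surface, if the arm or the gripper's body presses on something with over 40 N, if the wrist force passes 120 N, or if a joint passes its speed limit or range.

## Working session

There is one attempt and no reset: what is moved stays moved. The work goes in short steps, Python scripts to look and compute and a tool call to move; the robot and the scene stay as the last step left them, time stands still between calls to the robot, and variables do not carry over. Pictures are saved under pics/ and viewed, at most 10 in all, crops included, and the job is handed in when it is done.

Besides the shell and the picture viewer there is one more tool, called after "Request:" as name(argument=value, ...), one argument or row to a line, values as JSON. arm_command: Moves the arm, as the interface text tells. Shift numbers are shares of 500 mm and turn numbers shares of 120 degrees, none past 1 either way. Its arguments: {"type":"object","properties":{"commands":{"type":"array","items":{"type":"number"}},"newtons":{"type":"number"}},"required":["commands"]}

```bash
mkdir -p pics
python3 - <<'E'
from rig import env, optics
import cv2,json
s=env.observe();print(s['time_s'],s['position'],s['tool_rot'],s['grip_width'],s['ft_force'])
for n in("scene","top"):
    d=optics.get_image(n);cv2.imwrite(f"pics/{n}0.png",d["image"][:,:,::-1])
    print(n,d["intrinsics"],d["origin"],d["orientation"])
E
```

```text
0.0 [0.19350666 0.51453946 0.24969982] [[-9.35956812e-01  3.52113926e-01 -7.93383287e-04]
 [ 3.52114693e-01  9.35956012e-01 -1.25962278e-03]
 [ 2.99041136e-04 -1.45831443e-03 -9.99998892e-01]] 0.0852176501631764 [-0.20212043  0.312757    0.22592953]
scene [[484.13070657   0.         317.86013149]
 [  0.         484.13070657 191.41054292]
 [  0.           0.           1.        ]] [-0.21687864 -0.76865627  0.72654602] [[ 0.74099329 -0.37668424  0.5559118 ]
 [-0.67129958 -0.39468551  0.62735973]
 [-0.0169062  -0.8380527  -0.54532728]]
top [[476.12990142   0.         317.09156857]
 [  0.         476.12990142 197.93641689]
 [  0.           0.           1.        ]] [ 0.38952154 -0.01462171  0.9986632 ] [[-0.00941144 -0.99192603  0.12646808]
 [-0.99990409  0.01062048  0.00888915]
 [-0.01016053 -0.12637229 -0.99193085]]
```

View pics/scene0.png

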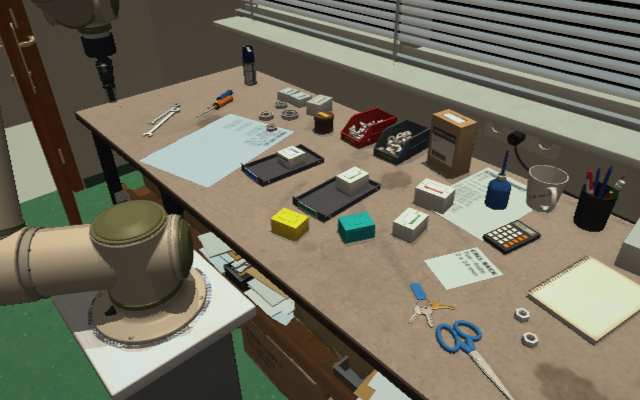

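View pics/top0.png

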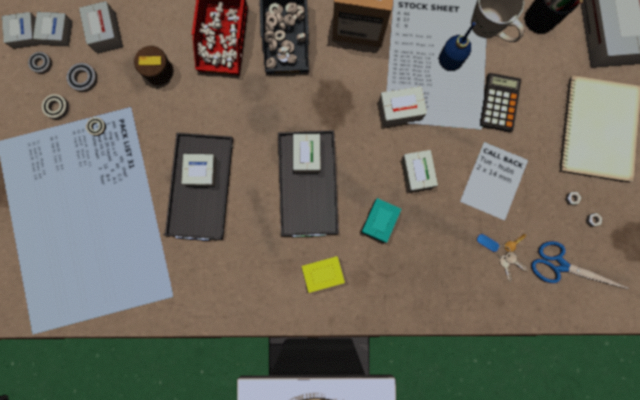

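The scene view shows the two trays, with the green one holding a carton at (352,180), the new carton at (410,223) and the red-label carton behind it. In the top view the green tray spans about (280..338, 131..237), the old carton is at (306,153) and the new one at (420,171). I'll enlarge it.

Run:
```python
import cv2
i=cv2.imread("pics/top0.png")
cv2.imwrite("pics/c0.png",cv2.resize(i[120:250,265:445],None,fx=4.4,fy=4.4,interpolation=cv2.INTER_CUBIC))
```

```text
(no output)
```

View pics/c0.png

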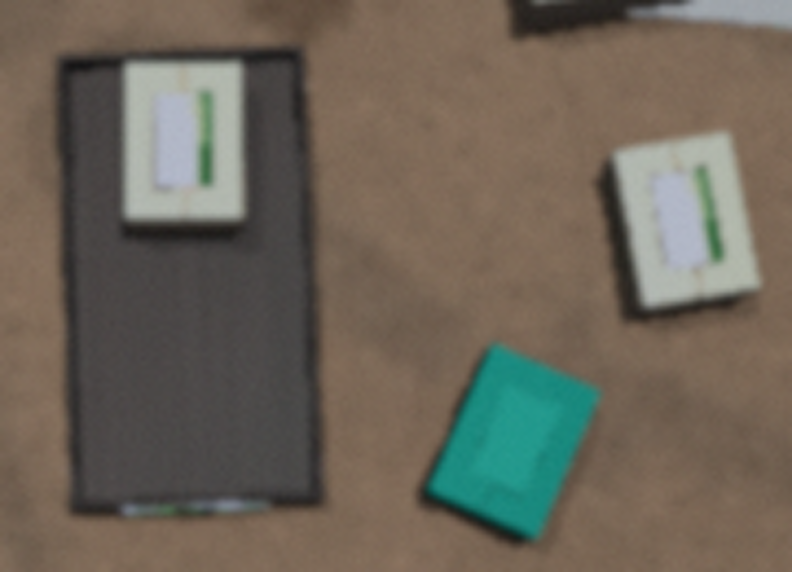

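The crop shows the tray rim corners at about (58,55), (302,48), (323,500) and (72,508). The old carton's top corners are (123,61), (244,60), (245,220) and (123,221). The new carton's are (610,150), (729,132), (761,287) and (645,307).

```bash
cat > h.py <<'E'
import numpy as np
def proj(d,pts,z):
    K,R,o=d["intrinsics"],d["orientation"],d["origin"]; out=[]
    for (u,v),zz in zip(pts,np.broadcast_to(z,len(pts))):
        r=R@np.linalg.solve(K,[u,v,1]); out.append(o+r*(zz-o[2])/r[2])
    return np.array(out)
def crop(p,x0,y0,s): return [(x0+(a+.5)/s-.5,y0+(b+.5)/s-.5) for a,b in p]
def rep(n,P):
    # corners order BL,BR,FR,FL as seen; centre, length direction yaw (deg from x)
    c=P.mean(0); l=(P[0]+P[1]-P[2]-P[3])/2; w=(P[0]+P[3]-P[1]-P[2])/2
    print(n,c.round(4),"yaw l",np.degrees(np.arctan2(l[1],l[0])).round(2),"w",np.degrees(np.arctan2(-w[0],w[1])).round(2),"L",np.linalg.norm(l[:2]).round(4),"W",np.linalg.norm(w[:2]).round(4))
    print(P[:,:2].round(4).tolist())
E
python3 - <<'E'
from h import *
from rig import env,optics
d=optics.get_image("top")
f=lambda n,p,z:rep(n,proj(d,crop(p,265,120,4.4),z))
f("tray",[(58,55),(302,48),(323,500),(72,508)],[.016,.016,.024,.024])
f("old",[(123,61),(244,60),(245,220),(123,221)],.044)
f("new",[(610,150),(729,132),(761,287),(645,307)],.04)
f("turq",[(495,345),(600,390),(535,540),(430,490)],.04)
rep("bluetray",proj(d,[(177,135),(232,135),(222,240),(167,237)],.016))
E
```

```text
tray [0.5483 0.0139 0.02  ] yaw l 1.85 w 1.12 L 0.2182 W 0.1171
[[0.6564, 0.0762], [0.6584, -0.0414], [0.4406, -0.048], [0.438, 0.0687]]
old [0.6074 0.015  0.044 ] yaw l -0.2 w -0.19 L 0.076 W 0.0565
[[0.6455, 0.0431], [0.6453, -0.0135], [0.5693, -0.0131], [0.5695, 0.0434]]
new [ 0.5684 -0.2178  0.04  ] yaw l 9.86 w 8.66 L 0.0748 W 0.0553
[[0.6013, -0.1835], [0.6092, -0.2392], [0.5359, -0.2511], [0.5272, -0.1973]]
turq [ 0.4659 -0.1358  0.04  ] yaw l -25.08 w -25.15 L 0.0744 W 0.0524
[[0.5103, -0.1277], [0.4889, -0.1753], [0.4206, -0.1436], [0.4438, -0.0964]]
bluetray [0.5425 0.2399 0.016 ] yaw l -4.24 w -2.16 L 0.2194 W 0.1155
[[0.6527, 0.2903], [0.6513, 0.1733], [0.4295, 0.1911], [0.4368, 0.305]]
```

```bash
cat > go.py <<'E'
import sys,numpy as np
from rig import env
from scipy.spatial.transform import Rotation as R
# args: x,y,z,yaw(deg of carton long axis from world x) ... -> fractions
s=env.observe();T=np.array(s["tool_rot"]);p=np.array(s["position"])
print("t",round(s["time_s"],2),p.round(4),"w",round(s["grip_width"],4),"F",np.array(s["ft_force"]).round(1),"yaw",np.degrees(np.arctan2(-T[0,1],T[1,1])).round(2))
for a in sys.argv[1:]:
    x,y,z,w=map(float,a.split(","));c,n=np.cos(np.radians(w)),np.sin(np.radians(w))
    G=np.array([[-c,-n,0],[-n,c,0],[0,0,-1]])
    print(a,(T.T@([x,y,z]-p)/.5).round(4),(np.degrees(R.from_matrix(T.T@G).as_rotvec())/120).round(4))
E
python3 go.py .607,.015,.2,-0.2
```

```text
t 0.15 [0.1935 0.5146 0.2499] w 0.0853 F [-0.2  0.5 -0.6] yaw -20.62
.607,.015,.2,-0.2 [-1.1258 -0.6439  0.1001] [-0.0005 -0.0002 -0.1701]
```

Request:
arm_command(
  commands=[-0.7,-0.9,-0.51,0.05,0,0,-0.17,-0.7,-0.9,-0.51,0.05,0,0,-0.17,-0.7,-0.9,-0.51,0.05,0,0,-0.17,-0.7,-0.9,-0.51,0.05,0,0,-0.17,-0.7,-0.9,-0.51,0.05,0,0,-0.17,-0.7,-0.9,-0.51,0.05,0,0,-0.17,-0.7,-0.9,-0.51,0.05,0,0,-0.17,-0.7,-0.9,-0.51,0.05,0,0,-0.17,-0.7,-0.9,-0.51,0.05,0,0,-0.17,-0.7,-0.9,-0.51,0.05,0,0,-0.17,-0.7,-0.9,-0.51,0.05,0,0,-0.17,-0.7,-0.9,-0.51,0.05,0,0,-0.17],
  newtons=30,
)

```text
time_s: 1.15
position: [0.5063, 0.1394, 0.2266]
tool_rot: [[-1.0, 0.004, -0.0], [0.004, 1.0, 0.0], [0.0, 0.0, -1.0]]
ft_force: [1.1, -0.4, 0.2]
grip_width: 0.0725
gripper_force: 0.0
```

```bash
python3 go.py .607,.015,.12,-0.2
```

```text
t 1.15 [0.5063 0.1394 0.2266] w 0.0725 F [ 1.1 -0.4  0.2] yaw -0.23
.607,.015,.12,-0.2 [-0.2025 -0.248   0.2132] [ 0.     -0.0001 -0.0002]
```

Request:
arm_command(
  commands=[-0.7,-0.2,-0.25,0.21,0,0,0,-0.7,-0.2,-0.25,0.21,0,0,0,-0.7,-0.2,-0.25,0.21,0,0,0,-0.7,-0.2,-0.25,0.21,0,0,0,-0.7,-0.2,-0.25,0.21,0,0,0,-0.7,-0.2,-0.25,0.21,0,0,0,-0.7,-0.2,-0.25,0.21,0,0,0,-0.7,-0.2,-0.25,0.21,0,0,0],
)

```text
time_s: 1.82
position: [0.6046, 0.0165, 0.1222]
tool_rot: [[-1.0, 0.003, -0.0], [0.003, 1.0, 0.0], [0.0, 0.0, -1.0]]
ft_force: [-0.1, -0.1, 0.8]
grip_width: 0.0724
gripper_force: 0.0
```

```bash
python3 go.py .607,.015,.033,-0.2
python3 - <<'E'
from rig import optics;import cv2
d=optics.get_image("scene")["image"][:,:,::-1]
cv2.imwrite("pics/s1.png",cv2.resize(d[130:240,260:430],None,fx=4.4,fy=4.4,interpolation=cv2.INTER_CUBIC))
E
```

```text
t 1.82 [0.6046 0.0165 0.1222] w 0.0724 F [-0.1 -0.1  0.8] yaw -0.2
.607,.015,.033,-0.2 [-0.0048 -0.003   0.1783] [ 0.0001 -0.      0.    ]
```

View pics/s1.png

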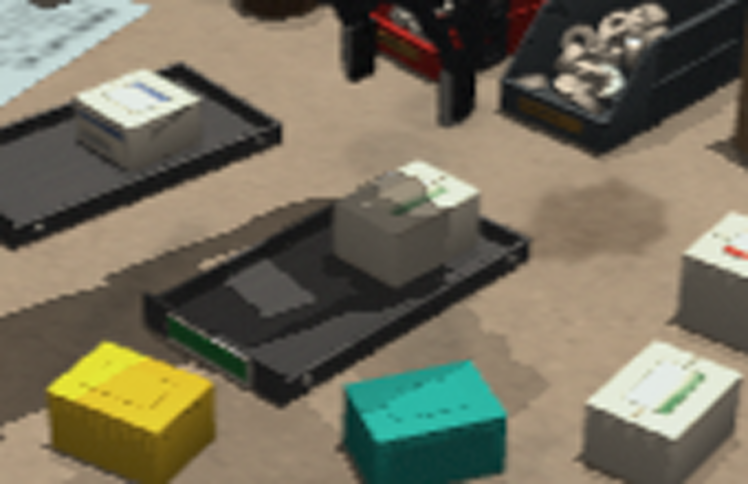

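The fingers, at about (357,50) and (457,90) in the crop, straddle the old carton's line with nothing in the way. I'll lower onto it and grip.

Request:
arm_command(
  commands=[-0.7,-0.004,-0.003,0.04,0,0,0,-0.7,-0.004,-0.003,0.08,0,0,0,-0.7,-0.004,-0.003,0.12,0,0,0,-0.7,-0.004,-0.003,0.15,0,0,0,-0.7,-0.004,-0.003,0.165,0,0,0,-0.7,-0.004,-0.003,0.176,0,0,0,-0.7,-0.004,-0.003,0.176,0,0,0,0,-0.004,-0.003,0.176,0,0,0,0.2,-0.004,-0.003,0.176,0,0,0,0.2,-0.004,-0.003,0.176,0,0,0,0.2,-0.004,-0.003,0.176,0,0,0,0.2,-0.004,-0.003,0.176,0,0,0],
  newtons=30,
)

```text
time_s: 2.87
position: [0.6075, 0.0145, 0.0351]
tool_rot: [[-1.0, 0.004, 0.002], [0.004, 1.0, -0.0], [-0.002, -0.0, -1.0]]
ft_force: [-0.9, 2.0, 7.0]
grip_width: 0.0545
gripper_force: 34.4
```

```bash
python3 - <<'E'
import numpy as np
for w in(1.5,1.9):
    c=np.array([np.cos(np.radians(w)),np.sin(np.radians(w))]);print(np.array([.5483,.0139])-.0615*c,np.array([.5483,.0139])+.0205*c)
E
python3 go.py .487,.0121,.037,1.7
```

```text
[0.48682107 0.01229012] [0.56879298 0.01443663]
[0.48683381 0.01186096] [0.56878873 0.01457968]
t 2.87 [0.6075 0.0145 0.0351] w 0.0545 F [-0.9  2.   7. ] yaw -0.21
.487,.0121,.037,1.7 [ 0.2409 -0.0057 -0.0043] [-0.0001  0.0011 -0.0159]
```

Request:
arm_command(
  commands=[0.2,0,0,-0.004,0,0,0,0.2,0.012,0,-0.006,0,0,-0.001,0.2,0.035,-0.001,-0.006,0,0,-0.003,0.2,0.065,-0.002,-0.006,0,0,-0.006,0.2,0.095,-0.003,-0.006,0,0,-0.009,0.2,0.125,-0.004,-0.006,0,0,-0.012,0.2,0.155,-0.005,-0.006,0,0,-0.016,0.2,0.185,-0.006,-0.006,0,0,-0.016,0.2,0.21,-0.006,-0.006,0,0,-0.016,0.2,0.23,-0.006,-0.006,0,0,-0.016,0.2,0.24,-0.006,-0.006,0,0,-0.016,0.2,0.241,-0.006,-0.006,0,0,-0.016],
)

```text
time_s: 3.87
position: [0.4852, 0.012, 0.0368]
tool_rot: [[-1.0, -0.03, -0.001], [-0.03, 1.0, 0.0], [0.001, 0.0, -1.0]]
ft_force: [-0.3, 0.8, -4.1]
grip_width: 0.0542
gripper_force: 33.1
```

```bash
python3 go.py .487,.0121,.035,1.7
python3 - <<'E'
from rig import optics;import cv2
d=optics.get_image("scene")["image"][:,:,::-1]
cv2.imwrite("pics/s2.png",cv2.resize(d[130:240,230:400],None,fx=4.4,fy=4.4,interpolation=cv2.INTER_CUBIC))
E
```

```text
t 3.87 [0.4852 0.012  0.0368] w 0.0542 F [-0.3  0.8 -4.1] yaw 1.7
.487,.0121,.035,1.7 [-0.0036  0.0001  0.0036] [ 0.0001 -0.0006  0.    ]
```

View pics/s2.png

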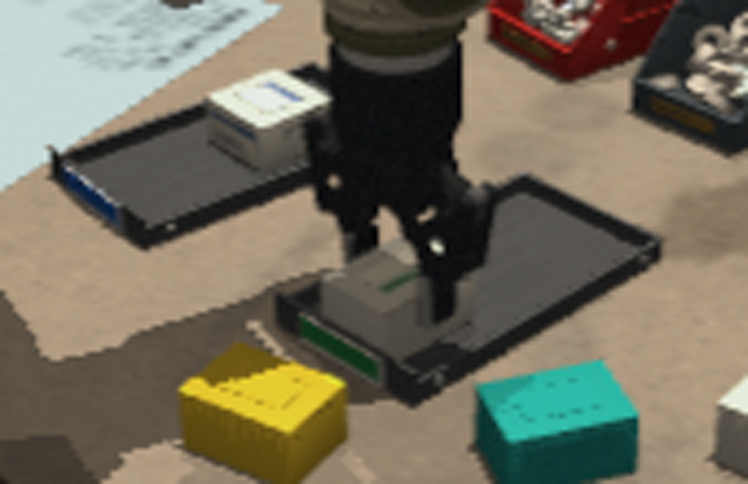

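The old carton is at the front, just behind the green-tagged lip (lip from about (280,310) to (415,390)) and held between the fingers. I'll lower it, open partway and rise.

Request:
arm_command(
  commands=[0.2,-0.002,0,0.002,0,0,0,0.2,-0.002,0,0.004,0,0,0,0.2,-0.002,0,0.004,0,0,0,-0.2,-0.002,0,0.004,0,0,0,-0.65,-0.002,0,0.004,0,0,0,-0.65,-0.002,0,0.004,0,0,0,-0.65,-0.002,0,0.002,0,0,0,-0.65,-0.002,0,-0.02,0,0,0,-0.65,-0.002,0,-0.06,0,0,0,-0.65,-0.002,0,-0.12,0,0,0,-0.65,-0.002,0,-0.19,0,0,0,-0.65,-0.002,0,-0.25,0,0,0],
)

```text
time_s: 4.92
position: [0.4873, 0.012, 0.1638]
tool_rot: [[-1.0, -0.03, 0.0], [-0.03, 1.0, -0.0], [-0.0, -0.0, -1.0]]
ft_force: [0.8, -0.5, -0.5]
grip_width: 0.0707
gripper_force: 0.0
```

```bash
python3 go.py .568,-.218,.13,9.3
```

```text
t 4.92 [0.4873 0.012  0.1638] w 0.0707 F [ 0.8 -0.5 -0.5] yaw 1.71
.568,-.218,.13,9.3 [-0.1476 -0.4645  0.0676] [-0.0001  0.0002 -0.0632]
```

Request:
arm_command(
  commands=[-0.7,-0.0246,-0.0774,0,0,0,-0.02,-0.7,-0.0492,-0.1548,0,0,0,-0.04,-0.7,-0.0738,-0.2322,0.02,0,0,-0.063,-0.7,-0.0984,-0.3096,0.04,0,0,-0.063,-0.7,-0.123,-0.387,0.05,0,0,-0.063,-0.7,-0.148,-0.464,0.067,0,0,-0.063,-0.7,-0.148,-0.464,0.067,0,0,-0.063,-0.7,-0.148,-0.464,0.067,0,0,-0.063,-0.7,-0.148,-0.464,0.067,0,0,-0.063],
)

```text
time_s: 5.67
position: [0.568, -0.2174, 0.1281]
tool_rot: [[-0.987, -0.161, -0.001], [-0.161, 0.987, 0.001], [0.001, 0.001, -1.0]]
ft_force: [-0.0, 0.8, 0.3]
grip_width: 0.0726
gripper_force: 0.0
```

```bash
python3 go.py .568,-.218,.031,9.3
python3 - <<'E'
from rig import optics;import cv2
d=optics.get_image("top")["image"][:,:,::-1]
cv2.imwrite("pics/t3.png",cv2.resize(d[120:250,265:445],None,fx=4.4,fy=4.4,interpolation=cv2.INTER_CUBIC))
E
```

```text
t 5.67 [ 0.568  -0.2174  0.1281] w 0.0726 F [-0.   0.8  0.3] yaw 9.26
.568,-.218,.031,9.3 [-0.     -0.0013  0.1941] [ 0.0004 -0.0003 -0.0004]
```

View pics/t3.png

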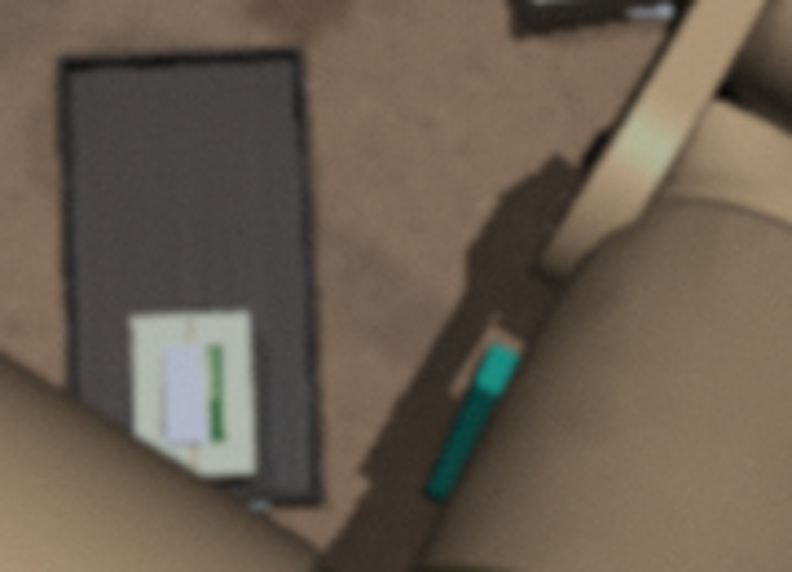

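The old carton stands at the front of the tray, its top at about (129..257, 310..476), in line with the tray's middle. Next I'll grasp the new carton.

Request:
arm_command(
  commands=[-0.7,0,-0.001,0.04,0,0,0,-0.7,0,-0.001,0.09,0,0,0,-0.7,0,-0.001,0.13,0,0,0,-0.7,0,-0.001,0.165,0,0,0,-0.7,0,-0.001,0.185,0,0,0,-0.7,0,-0.001,0.194,0,0,0,-0.7,0,-0.001,0.194,0,0,0,0,0,-0.001,0.194,0,0,0,0.2,0,-0.001,0.194,0,0,0,0.2,0,-0.001,0.194,0,0,0,0.2,0,-0.001,0.194,0,0,0,0.2,0,-0.001,0.194,0,0,0],
  newtons=30,
)

```text
time_s: 6.72
position: [0.5689, -0.2184, 0.0327]
tool_rot: [[-0.987, -0.161, 0.002], [-0.161, 0.987, -0.001], [-0.002, -0.001, -1.0]]
ft_force: [0.1, 2.0, 6.6]
grip_width: 0.0545
gripper_force: 34.6
```

Request:
arm_command(
  commands=[0.2,0,0,-0.01,0,0,0,0.2,0,0,-0.03,0,0,0,0.2,0,0,-0.06,0,0,0,0.2,0,0,-0.09,0,0,0,0.2,0,0,-0.115,0,0,0,0.2,0,0,-0.13,0,0,0,0.2,0,0,-0.13,0,0,0],
)

```text
time_s: 7.3
position: [0.5688, -0.2187, 0.0982]
tool_rot: [[-0.987, -0.161, 0.003], [-0.161, 0.987, -0.002], [-0.002, -0.002, -1.0]]
ft_force: [-0.3, 0.2, -3.6]
grip_width: 0.0542
gripper_force: 33.5
```

```bash
python3 - <<'E'
from h import *
from rig import optics
d=optics.get_image("top")
# old carton in tray after pull (crop t3): TL, TR, BR seen
P=proj(d,crop([(129,315),(248,310),(257,475)],265,120,4.4),.044)
P=np.vstack([P,P[0]+P[2]-P[1]]);rep("old",P)
E
python3 go.py .570,.0145,.095,1.7
```

```text
old [0.4884 0.0117 0.044 ] yaw l 2.49 w 1.81 L 0.0761 W 0.0548
[[0.5255, 0.0407], [0.5272, -0.0141], [0.4512, -0.0174], [0.4495, 0.0374]]
t 7.35 [ 0.5684 -0.2184  0.097 ] w 0.0545 F [-0.6 -0.4 -4.5] yaw 9.26
.570,.0145,.095,1.7 [-0.0781  0.4592  0.0036] [-0.0004  0.0004  0.063 ]
```

Request:
arm_command(
  commands=[0.2,-0.005,0.02,0,0,0,0.006,0.2,-0.01,0.06,0,0,0,0.015,0.2,-0.018,0.11,0,0,0,0.024,0.2,-0.027,0.16,0,0,0,0.033,0.2,-0.035,0.21,0,0,0,0.042,0.2,-0.044,0.26,0,0,0,0.051,0.2,-0.053,0.31,0,0,0,0.063,0.2,-0.061,0.36,0,0,0,0.063,0.2,-0.07,0.41,0,0,0,0.063,0.2,-0.076,0.445,0,0,0,0.063,0.2,-0.078,0.459,0,0,0,0.063,0.2,-0.078,0.459,0,0,0,0.063],
)

```text
time_s: 8.35
position: [0.5693, 0.0159, 0.0956]
tool_rot: [[-0.999, -0.032, -0.002], [-0.032, 0.999, 0.0], [0.002, 0.0, -1.0]]
ft_force: [-0.5, -0.2, -4.6]
grip_width: 0.0545
gripper_force: 33.4
```

```bash
python3 go.py .570,.0145,.0368,1.8
python3 - <<'E'
from rig import optics;import cv2
d=optics.get_image("scene")["image"][:,:,::-1]
cv2.imwrite("pics/s4.png",cv2.resize(d[120:240,240:410],None,fx=4.4,fy=4.4,interpolation=cv2.INTER_CUBIC))
E
```

```text
t 8.35 [0.5693 0.0159 0.0956] w 0.0545 F [-0.5 -0.2 -4.6] yaw 1.82
.570,.0145,.0368,1.8 [-0.0014 -0.0028  0.1176] [ 0.0002 -0.0008  0.0002]
```

View pics/s4.png

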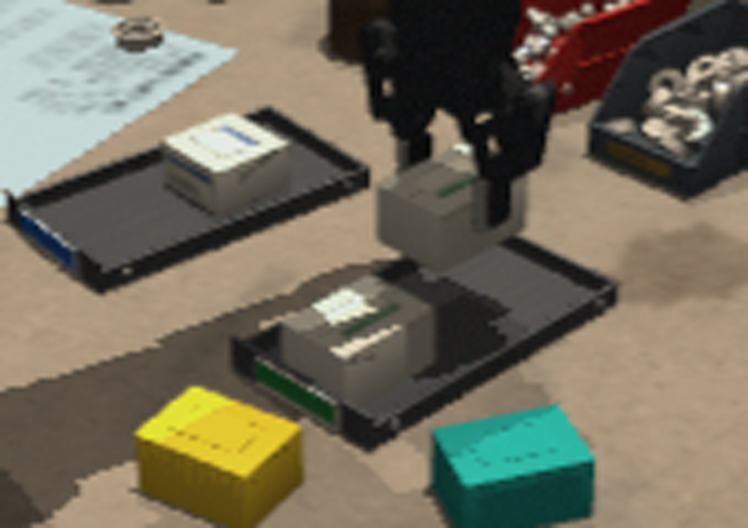

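The old carton stands at the front lip at about (360,335), and the new one hangs over the free rear part at (450,210). I'll lower it and watch the force.

Request:
arm_command(
  commands=[0.2,-0.001,-0.003,0.02,0,0,0,0.2,-0.001,-0.003,0.045,0,0,0,0.2,-0.001,-0.003,0.07,0,0,0,0.2,-0.001,-0.003,0.09,0,0,0,0.2,-0.001,-0.003,0.105,0,0,0,0.2,-0.001,-0.003,0.112,0,0,0,0.2,-0.001,-0.003,0.116,0,0,0,0.2,-0.001,-0.003,0.117,0,0,0,0.2,-0.001,-0.003,0.117,0,0,0],
)

```text
time_s: 9.15
position: [0.5706, 0.0129, 0.0381]
tool_rot: [[-1.0, -0.03, 0.001], [-0.03, 1.0, -0.0], [-0.001, -0.0, -1.0]]
ft_force: [-0.5, -0.3, -4.0]
grip_width: 0.0544
gripper_force: 33.3
```

```bash
python3 go.py .570,.0143,.0368,1.8
```

```text
t 9.15 [0.5706 0.0129 0.0381] w 0.0544 F [-0.5 -0.3 -4. ] yaw 1.7
.570,.0143,.0368,1.8 [0.0012 0.0028 0.0026] [-0.0001  0.0003 -0.0008]
```

Request:
arm_command(
  commands=[0.2,0.001,0.001,0.002,0,0,0,0.2,0.001,0.001,0.003,0,0,0,0.2,0.001,0.001,0.003,0,0,0,-0.2,0.001,0.001,0.003,0,0,0,-0.65,0.001,0.001,0.003,0,0,0,-0.65,0.001,0.001,0.003,0,0,0,-0.65,0.001,0.001,0.001,0,0,0,-0.65,0.001,0.001,-0.02,0,0,0,-0.65,0.001,0.001,-0.06,0,0,0,-0.65,0.001,0.001,-0.12,0,0,0,-0.65,0.001,0.001,-0.19,0,0,0,-0.65,0.001,0.001,-0.26,0,0,0],
)

```text
time_s: 10.15
position: [0.5696, 0.0136, 0.1701]
tool_rot: [[-1.0, -0.03, -0.0], [-0.03, 1.0, 0.0], [0.0, 0.0, -1.0]]
ft_force: [0.3, 0.3, -0.6]
grip_width: 0.0704
gripper_force: 0.0
```

Request:
arm_command(
  commands=[-0.65,0.05,0.05,-0.05,0,0,0,-0.65,0.1,0.12,-0.1,0,0,0,-0.65,0.15,0.19,-0.1,0,0,0,-0.65,0.2,0.26,-0.1,0,0,0,-0.65,0.25,0.33,-0.1,0,0,0,-0.65,0.3,0.4,-0.1,0,0,0,-0.65,0.35,0.47,-0.1,0,0,0,-0.65,0.35,0.54,-0.1,0,0,0,-0.65,0.35,0.6,-0.1,0,0,0,-0.65,0.35,0.66,-0.1,0,0,0,-0.65,0.35,0.7,-0.1,0,0,0,-0.65,0.35,0.7,-0.1,0,0,0],
)

```text
time_s: 11.15
position: [0.3839, 0.3612, 0.2186]
tool_rot: [[-0.999, -0.033, 0.001], [-0.033, 0.999, 0.001], [-0.001, 0.001, -1.0]]
ft_force: [-0.3, -0.5, 0.5]
grip_width: 0.0701
gripper_force: 0.0
```

```bash
python3 go.py
python3 - <<'E'
from rig import optics;import cv2
d=optics.get_image("top")["image"][:,:,::-1]
cv2.imwrite("pics/t5.png",cv2.resize(d[120:250,270:350],None,fx=4.6,fy=4.6,interpolation=cv2.INTER_CUBIC))
d=optics.get_image("scene")["image"][:,:,::-1]
cv2.imwrite("pics/s5.png",cv2.resize(d[120:240,240:410],None,fx=4.4,fy=4.4,interpolation=cv2.INTER_CUBIC))
E
```

```text
t 11.15 [0.3839 0.3612 0.2186] w 0.0701 F [-0.3 -0.5  0.5] yaw 1.9
```

View pics/t5.png

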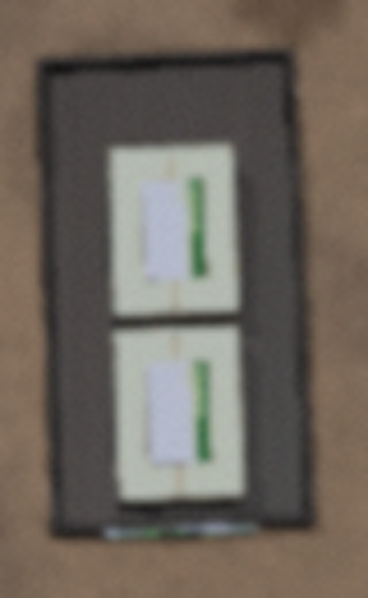

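View pics/s5.png

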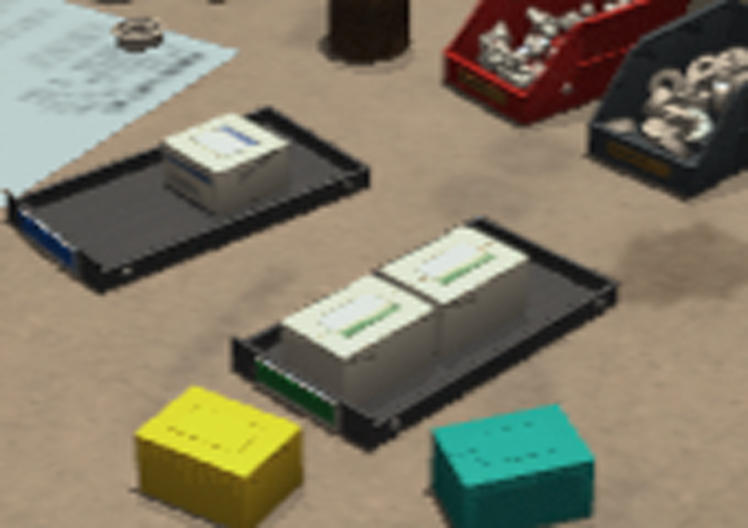

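The two cartons stand in line along the middle of the tray. In the top crop they span rows 145..316 and 327..500, with carton centres at columns 174 and 180 against tray centres at 172 and 179. The gap between them is about 5 mm and the gap to the lip about 7 mm. The blue carton hasn't moved, so I'll hand in.

```bash
python3 -c "
from rig import env
print(env.close_job())"
```

```text
the job is handed in; nothing more can be done
None
```

I handed the job in at about 11 s: the old green carton is about 7 mm behind the front lip and the new one about 5 mm behind it, both straight along the tray's middle, with the blue carton and look-alikes untouched (gaps estimated from the camera images; the hand-in returned no verdict).

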